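# Lock the nut mill's cover

## Robot

A 7-joint arm with a two-finger parallel gripper is mounted at the origin on a cart in front of the work surface, level with it; the furniture and walls round the work are solid. World frame = base frame: x ahead of the robot, y to its left, z up, the work surface at z = 0. Lengths are in mm, angles in rad, forces in N, time in s.
With the tool pointing down it reaches from about 425 to 825 mm from the base axis. Payload 3.6 kg.
Tool frame: the origin (TCP) lies between the finger pads; the fingertips stand 14 mm ahead of it and the grasp point (between the pads) lies 5 mm behind it; z points along the fingers, y is the line along which they close (so a half turn about z gives the same grasp; the last joint's range is limited). The gripper opens to 85 mm and grips with 20 to 120 N. Pads are 22 mm wide; open, the fingers measure 114 mm over their backs; the gripper's body (76 mm by 85 mm) begins 54 mm behind the grasp point. The pads swing forward as they close: fully open they stand 13 mm farther back than shut.
Start: joints at [1.147, 0.615, -0.013, 1.423, 0.008, 1.103, -0.04], TCP at [251.213, -599.463, 245.297] pointing down, gripper open.
Joint ranges: [-3.12, 3.12], [-0.3, 2.06], [-1.34, 1.32], [0.26, 2.42], [-1.36, 4.5], [0.01, 1.98], [-2.84, 2.84]. Speed limits (rad/s): [2.79, 2.79, 3.14, 3.14, 3.14, 3.14, 3.14].

## Interface

Orientations are given as a unit quaternion [x, y, z, w].
In Python, from workcell import r gives the robot as it stands. Calls block until the motion is done:
- r.move_to(position, orientation): joint-space move of the TCP to a pose.
- r.move_straight(position, attitude=None, vel=150): straight line of the TCP; attitude=None keeps the orientation; vel is the mean speed in mm/s.
- r.movej(angles): joint-space move.
- r.grip(opening, strength=None): finger opening in mm; strength is the grip in N (None keeps the last); returns when the fingers have stopped.
- r.pause(seconds).
- r.solve_ik(position, orientation): joint angles nearest the present ones, or None.
- r.state(): the state.
- r.camera(name): name is "scene" or "top"; returns the picture (480x640x3 uint8, blue, green, red); there is no depth.
- r.get_calibration(name): a dict with "mtx" (3x3 intrinsics, pixels), "cam_to_world" (4x4, takes a point from camera to world coordinates). Camera axes: x right, y up, looking along -z (the intrinsics and any distortion apply to the point x, -y, -z); pixel columns grow to the right and rows downward; lengths in mm; the calibration is good to about 2 mm. A picture is of the moment at which its call begins. get_calibration takes no time and is no camera call.
A pose or a line that the arm cannot do raises r.Unreachable and nothing moves.
- r.hand_in(): hands the job in; it is judged then, once.
Trained networks look in the newest picture that a camera, given by its name, has taken for a name from the list of things; names that differ only in an ending like _2 or _b are one class to them, and where a whole thing is asked for, a point or a joint stands for the part that bears it (a point fixed in the world has none). Each returns a list of dicts, best first, with "conf" (0 to 1); they miss things now and then, are a little off and sometimes report something else, mostly with a low value. They report only what shows in the picture. A call takes as long as a camera call. They do not tell look-alikes from the thing itself.
- r.find_in(query, camera): "position" ([x, y, z] in mm, in world coordinates, good to about 4 mm: the middle of the surface that is visible of it).
- r.cut_out(query, camera): "region" (480x640 bool, what is visible of it).
The state is a dict: "time_s": time; "joint_pos": joint angles; "joint_vel": joint speeds; "joint_efforts": joint torques, N m; "position": TCP position; "tcp_rot": TCP orientation; "contact_force": force on the tool from outside, world axes, zero at the start; "moment": the same for the moment, N m; "gripper_width": finger opening in mm; "finger_force": force on a finger pad.
Only numpy, scipy, OpenCV 4.12 (cv2) and the standard library are available. Lean on these libraries where they do the work, as an engineer would, in place of code of your own. Each camera call takes 0.05 s, during which the arm holds its last target. There are 200 camera calls.

## Task

The red cover of the nut mill has only been set loosely on its spring. Press it down and turn it clockwise by its black bar, feeling for the hidden place where it drops in, then keep it down and turn it farther clockwise until it locks, so that it stays down by itself when you let go. Do not take the cover off the mill, and leave the jam jar and the counter bell where they are.

Things in the scene. Friction and masses are not known exactly. Their poses are not given: they have to be found in the camera images.
- cover_grip (a point): Centre of the black grip bar on the round red cover (120 mm across, about 0.22 kg, loose). Bar 60 mm long (x axis of this frame), 14 mm wide (y), 28 mm high (z up); the plate it stands on is 14 mm below this point. Height of this point over the counter: 139 mm at the start, 137 with the lugs on the rim, 120 when pressed fully in (plate on the rim), about 124 when locked and let go.
- cover_lugs (a point): Centre of the four lugs under the cover, 34 mm below cover_grip. They stick out of a 65 mm hub (which reaches 15 mm below this point, into the collar) to 46 mm radius, along x and y, each 13 mm wide and 6 mm thick. Dropped in and turned clockwise (seen from above) they run under the collar's lips, are caught from about 30 degrees and meet a hard stop at about 45. Anticlockwise is blocked.
- mill: White nut mill, fixed on the counter, 150 mm across, 100 mm high, aluminium collar on top, spout at the front (-x of its frame). Origin: centre of its underside, at counter height; the cover turns about its z axis (up).
- mill_rim (a point): Centre of the collar's top rim, 100 mm above the counter. In the collar, hidden by the cover, a ring with four slots 90 degrees apart lets the lugs in within about 5 degrees either way. The ring may be set at any angle; neither this frame nor anything outside shows it: find the slots by touch. The collar keeps the cover centred to about 1.5 mm.
- mill_pad (a point): Floor of the collar, 66 mm above the counter, on the mill's axis. From it a spring pad holds the cover up; it pushes with about 5 N at the start, 9.5 N when the cover is fully down, and lifts an unlocked cover again when it is let go.
- jam_jar: Jam jar with yellow lid, 62 mm across, 85 mm high, loose. Origin at the centre of its underside. To be left alone.
- bell: Counter bell, chrome dome on a black foot, 83 mm across, 62 mm high, loose. Origin at the centre of its underside. To be left alone.
There are look-alikes about, which are no part of the job. There is more than one size of the part that bears cover_grip; the job needs the larger.

How it is judged (in metres and radians):
On the way:
1. the cover has dropped in: its lugs are pressed down through the slots (z of cover_grip in the frame of mill below 0.1265 m), for 0.1 s.
At the end, for the whole second after the job is handed in: The cover is locked and stays down by itself: centre of the grip bar less than 127.5 mm above the mill's underside (137 mm or more if not dropped in), within 5 mm of the mill's axis and level to 0.06 rad (z of cover_grip in the frame of mill below 0.1275 m and horizontal distance between cover_grip and mill below 0.005 m and angle between cover_grip's own z axis and vertical below 0.06 rad); the robot touches nothing.
It fails at once if the cover is lifted off the mill (raised more than 30 mm) (z of cover_grip in the frame of mill above 0.169 m).
It fails at once if the jam jar is moved by more than 30 mm (distance of jam_jar from where it was at the start of the episode above 0.03 m).
It fails at once if the bell is moved by more than 30 mm (distance of bell from where it was at the start of the episode above 0.03 m).
It also fails if it takes over 56 s, if anything falls off the work surface, if the arm or the gripper's body presses on something with over 40 N, if the wrist force passes 120 N, or if a joint passes its speed limit or range.

## Working session

There is one attempt and no reset: what is moved stays moved. The work goes in short steps, each a Python script; the robot and the scene stay as the last script left them, time stands still between calls to the robot, and variables do not carry over. Pictures are saved under pics/ and viewed, at most 10 in all, crops included, and the job is handed in when it is done.

```bash
mkdir -p pics; python3 - <<'E'
from workcell import r
import cv2,numpy as np
for c in("scene","top"):
    im=r.camera(c);cv2.imwrite(f"pics/{c}0.png",im)
    K=r.get_calibration(c);print(c,np.round(K["mtx"],1).tolist(),np.round(K["cam_to_world"],3).tolist(),[k for k in K])
    for q in("cover_grip","mill","jam_jar","bell"):
        for d in r.find_in(q,c):print(q,np.round(d["position"]),round(d["conf"],2))
print(r.state())
E
```

```text
scene [[605.6, 0.0, 316.8], [0.0, 605.6, 231.9], [0.0, 0.0, 1.0]] [[-0.902, 0.217, -0.374, 66.708], [-0.432, -0.474, 0.767, 1067.911], [-0.011, 0.853, 0.521, 799.406], [0.0, 0.0, 0.0, 1.0]] ['mtx', 'cam_to_world']
cover_grip [532.  83. 122.] 0.88
cover_grip [464. -99.  27.] 0.6
mill [516. 113.  43.] 0.96
jam_jar [ 625. -302.   57.] 0.59
bell [519. 378.  33.] 0.65
top [[535.1, 0.0, 324.8], [0.0, 535.1, 242.7], [0.0, 0.0, 1.0]] [[0.02, 0.995, -0.095, 436.249], [-1.0, 0.018, -0.016, -2.715], [-0.014, 0.096, 0.995, 1491.242], [0.0, 0.0, 0.0, 1.0]] ['mtx', 'cam_to_world']
cover_grip [543.  62. 125.] 0.7
cover_grip [ 470. -118.   27.] 0.68
cover_grip [494.  30.  33.] 0.35
mill [494.  28.  38.] 0.92
jam_jar [ 624. -318.   86.] 0.55
bell [530. 356.  31.] 0.79
{'time_s': 0.5, 'joint_pos': array([ 1.14751269,  0.61495854, -0.0125949 ,  1.42345816,  0.00806986,
        1.10337906, -0.04039387]), 'joint_vel': array([ 8.09210891e-05, -1.66258982e-03,  5.70371626e-04, -2.09910930e-03,
        7.90273047e-04,  2.58245442e-04, -3.22788377e-03]), 'joint_efforts': array([-4.53794164e-04, -4.68656015e+01,  2.58601997e-01, -1.71159661e+01,
        9.97370691e-03,  2.55115272e-03, -3.52963951e-06]), 'position': array([ 251.20129783, -599.44454679,  245.23986084]), 'tcp_rot': array([ 9.80381739e-01,  1.97108192e-01,  1.23388081e-05, -8.14334391e-05]), 'contact_force': array([-0.66917117,  0.43792642,  0.38224132]), 'moment': array([0.00275061, 0.00301536, 0.00720709]), 'finger_force': 0.0, 'gripper_width': 85.59223817727771}
```

View pics/top0.png

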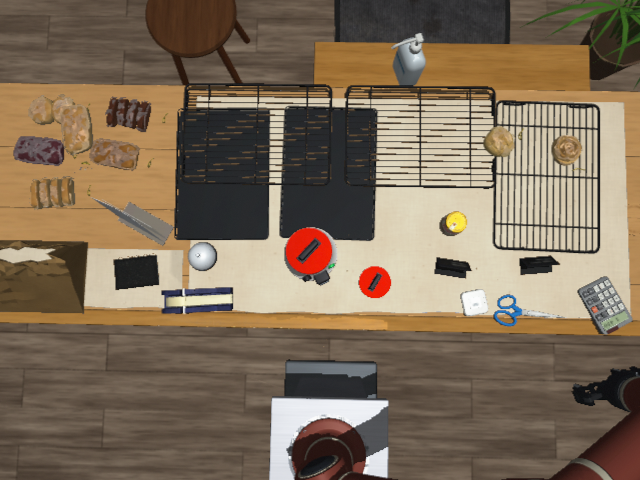

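View pics/scene0.png

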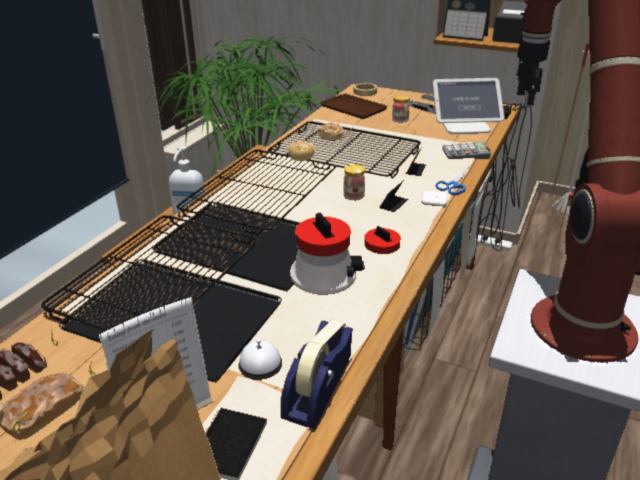

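The top view shows two red covers: a large one on the white mill at (308,251) and a small one lying on the counter at (375,282). The large one, on the mill, fits the description. The two cameras disagree by about 20 mm, so I'll measure it myself.

```bash
cat > h.py <<'E'
from workcell import r
import cv2,numpy as np
def ray(c,uv,z):
    K=r.get_calibration(c);M=K["mtx"];T=K["cam_to_world"]
    d=np.linalg.solve(M,[uv[0],uv[1],1.]);d=T[:3,:3]@np.array([d[0],-d[1],-d[2]])
    o=T[:3,3];return o+d*(z-o[2])/d[2]
def proj(c,p):
    K=r.get_calibration(c);T=np.linalg.inv(K["cam_to_world"]);q=T[:3,:3]@p+T[:3,3]
    q=K["mtx"]@np.array([q[0],-q[1],-q[2]]);return q[:2]/q[2]
E
python3 - <<'E'
from h import *
big=[]
for c,(u,v) in(("scene",(323,236)),("top",(308,251))):
    im=r.camera(c);h=cv2.cvtColor(im,cv2.COLOR_BGR2HSV)
    m=((h[...,0]<8)|(h[...,0]>172))&(h[...,1]>150)&(h[...,2]>120)
    n,l,s,cc=cv2.connectedComponentsWithStats(m.astype(np.uint8))
    k=min((i for i in range(1,n) if s[i,4]>200),key=lambda i:np.hypot(*(cc[i]-(u,v))))
    cnt=max(cv2.findContours((l==k).astype(np.uint8),0,1)[0],key=cv2.contourArea)
    hull=cv2.convexHull(cnt)[:,0]
    P=np.array([ray(c,p,125)[:2] for p in hull]);(x,y),rad=cv2.minEnclosingCircle(P.astype(np.float32))
    print(c,"cover plane125",x,y,rad, "area",s[k])
    fill=cv2.drawContours(np.zeros(l.shape,np.uint8),[hull.reshape(-1,1,2)],-1,1,-1)
    bar=(fill>0)&(h[...,2]<90)
    pts=np.argwhere(bar)[:,::-1]
    W=np.array([ray(c,p,153)[:2] for p in pts],np.float32)
    (bc,bs,ba)=cv2.minAreaRect(W);print("bar z153",bc,bs,ba,len(W))
    w,V=np.linalg.eigh(np.cov(W.T));print("axis deg",np.degrees(np.arctan2(V[1,1],V[0,1])))
    x0=int(u-80);y0=int(v-60);big.append(cv2.resize(im[y0:y0+120,x0:x0+160],(400,300),interpolation=cv2.INTER_CUBIC))
    p=r.state()["position"];print("tcp pix",proj(c,p), "robot base pix",proj(c,np.array([0,0,0])))
cv2.imwrite("pics/crop.png",np.hstack(big))
E
```

```text
scene cover plane125 542.4456176757812 64.98463439941406 59.93534851074219 area [295 217  56  29 987]
bar z153 (529.3322143554688, 101.6194839477539) (72.9929428100586, 75.66543579101562) 68.584228515625 242
axis deg 129.15546036934975
tcp pix [524.07107158  99.52624847] robot base pix [581.95045853 327.06869136]
top cover plane125 547.0230712890625 60.816593170166016 60.05704116821289 area [ 286  228   46   46 1460]
bar z153 (560.3760986328125, 77.47160339355469) (68.30278778076172, 67.54120635986328) 48.53324890136719 212
axis deg 139.8064407849763
tcp pix [594.18084676 381.38163359] robot base pix [328.42051785 456.67225087]
```

View pics/crop.png

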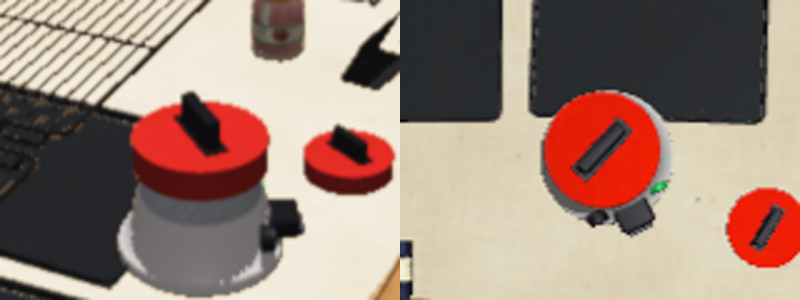

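Enlarged, the big cover (left crop at about (200,140), right crop at about (603,150)) sits on the mill and its bar runs diagonally. The small cover lies on the counter beside it. The top view gives the centre at about (547,61) with a 60 mm radius, which matches the 120 mm cover. Next I refine the bar angle, check the IK for rotation room and go above.

```bash
cat >> h.py <<'E'
from scipy.spatial.transform import Rotation as R
def down(yaw): # tool z down, tool y axis at yaw (deg) in world
    a=np.radians(yaw);y=np.array([np.cos(a),np.sin(a),0]);z=np.array([0,0,-1.])
    return R.from_matrix(np.c_[np.cross(y,z),y,z]).as_quat()
def bar(c="top",ctr=(547,61),rad=48):
    im=r.camera(c);u,v=proj(c,np.array([*ctr,125.]))
    g=im.max(2);yy,xx=np.mgrid[:480,:640]
    pts=np.argwhere((g<110)&(np.hypot(xx-u,yy-v)<rad*.38))[:,::-1]
    W=np.array([ray(c,p,153)[:2] for p in pts],np.float32)
    w,V=np.linalg.eigh(np.cov(W.T))
    return cv2.minAreaRect(W),W.mean(0),np.degrees(np.arctan2(V[1,1],V[0,1])),len(W)
E
python3 - <<'E'
from h import *
b=bar();print(b)
a=b[2]
for k in(-90,90):
    for z in(230,143,120):
        print(k,z,[None if (q:=r.solve_ik([547,61,z],down(a+k-t))) is None else np.round(q,2).tolist() for t in(0,70,140)])
E
```

```text
(((544.485107421875, 59.578025817871094), (20.58547592163086, 68.35350799560547), 48.732608795166016), array([544.43475 ,  59.697987], dtype=float32), np.float64(138.86289294064005), 222)
-90 230 [[0.26, 0.55, -0.65, 1.72, 0.38, 1.0, 0.33], [0.1, 0.5, -0.38, 1.73, 0.22, 0.95, -0.73], [-0.05, 0.48, -0.15, 1.73, 0.08, 0.93, -1.82]]
-90 143 [[0.22, 0.65, -0.58, 1.82, 0.47, 0.81, 0.25], [0.04, 0.6, -0.3, 1.83, 0.25, 0.75, -0.76], [-0.14, 0.59, -0.02, 1.83, 0.02, 0.72, -1.76]]
-90 120 [[0.2, 0.68, -0.56, 1.84, 0.5, 0.76, 0.23], [0.03, 0.63, -0.28, 1.85, 0.25, 0.7, -0.76], [-0.15, 0.62, 0.01, 1.85, -0.01, 0.67, -1.74]]
90 230 [[-0.18, 0.48, 0.04, 1.74, -0.03, 0.93, -2.41], [0.51, 0.72, -1.15, 1.72, 0.71, 1.18, 1.94], [0.35, 0.58, -0.8, 1.72, 0.48, 1.04, 0.94]]
90 143 [[-0.24, 0.59, 0.14, 1.84, -0.12, 0.72, -2.32], [0.5, 0.87, -1.15, 1.81, 0.9, 1.1, 1.78], [0.3, 0.69, -0.73, 1.82, 0.59, 0.86, 0.84]]
90 120 [[-0.26, 0.62, 0.16, 1.86, -0.15, 0.67, -2.29], [0.49, 0.91, -1.15, 1.83, 0.96, 1.08, 1.74], [0.29, 0.72, -0.71, 1.84, 0.63, 0.82, 0.8]]
```

```bash
python3 - <<'E'
from h import *
q=down(48.9)
r.grip(85,60)
r.move_to([546,60.5,230],q)
r.move_straight([546,60.5,185],q)
cv2.imwrite("pics/above.png",np.hstack([cv2.resize(r.camera("scene")[150:300,230:430],(400,300)),cv2.resize(r.camera("top")[190:310,230:390],(400,300))]))
s=r.state();print(s["time_s"],s["position"],s["contact_force"],s["moment"],R.from_quat(s["tcp_rot"]).as_matrix()[:,1],s["joint_pos"])
E
```

```text
3.975 [546.84543369  60.73461449 186.06504396] [-0.53579939  0.18349224 -0.61408986] [ 0.00033237 -0.01397325 -0.02035856] [0.6576073  0.75335853 0.00188671] [ 0.24371814  0.594257   -0.61680207  1.78045682  0.4259306   0.90094919
  0.29187161]
```

View pics/above.png

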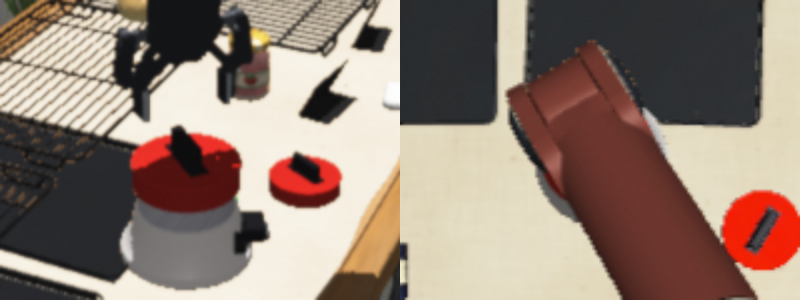

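The open fingers straddle the bar (left crop, bar at (185,150), fingers at (140,100) and (225,85)). I'll descend and grip.

```bash
python3 - <<'E'
from h import *
q=down(48.9)
def p(t):
    s=r.state();print(t,round(s["time_s"],2),np.round(s["position"],1),"F",np.round(s["contact_force"],1),"M",np.round(s["moment"],2),"w",round(s["gripper_width"],1),round(s["finger_force"],1))
r.grip(50); r.move_straight([546,60.5,145],q,80);p("down")
r.grip(0,60);p("grip")
r.pause(.3);p("hold")
E
```

```text
down 5.07 [546.2  60.7 145. ] F [-0.2  0.4  0.4] M [ 0.06  0.02 -0.04] w 49.9 0.0
grip 5.48 [546.2  60.4 145.5] F [-0.7 -0.3  2.6] M [-0.11  0.12  0.01] w 12.9 61.9
hold 5.78 [546.2  60.5 145.2] F [-0.6 -1.1  3.6] M [-0.09  0.09 -0.04] w 12.5 61.9
```

```bash
cat >> h.py <<'E'
def p(t):
    s=r.state();print(t,round(s["time_s"],2),np.round(s["position"],1),"F",np.round(s["contact_force"],1),"M",np.round(s["moment"],2),"w",round(s["gripper_width"],1),"j7",round(s["joint_pos"][6],2));return s
E
python3 - <<'E'
from h import *
q=down(48.9)
for z in(143,142,141,140,139,138):
    r.move_straight([546,60.5,z],q,20);s=p(z)
    if s["contact_force"][2]>18:break
E
```

```text
143 6.03 [546.2  60.4 143. ] F [-0.7 -1.1  4.4] M [-0.15  0.08 -0.04] w 12.8 j7 0.25
142 6.28 [546.2  60.4 141.9] F [-0.3 -0.9  3.3] M [-0.24 -0.04  0.03] w 12.4 j7 0.25
141 6.53 [546.1  60.4 141. ] F [ 0.5 -2.2  3.6] M [-0.25 -0.14  0.08] w 12.8 j7 0.25
140 6.78 [546.1  60.4 140.1] F [ 0.5 -1.9  4. ] M [-0.31 -0.1   0.09] w 12.8 j7 0.25
139 7.03 [546.1  60.3 139.1] F [-0.5 -1.8  4.4] M [-0.36 -0.08  0.12] w 12.8 j7 0.25
138 7.28 [546.1  60.3 138.2] F [-0.8 -1.6  6.2] M [-0.37 -0.01  0.17] w 12.8 j7 0.25
```

```bash
python3 - <<'E'
from h import *
cv2.imwrite("pics/press.png",cv2.resize(r.camera("scene")[170:300,260:400],(640,594),interpolation=cv2.INTER_CUBIC))
print(r.find_in("cover_grip","scene")[:1],proj("scene",np.array([546,60.5,125])),proj("scene",np.array([546,60.5,118])))
E
```

```text
[{'position': [531.8, 83.7, 119.0], 'conf': 0.79}] [321.62998582 228.96833933] [321.65072998 231.74370053]
```

View pics/press.png

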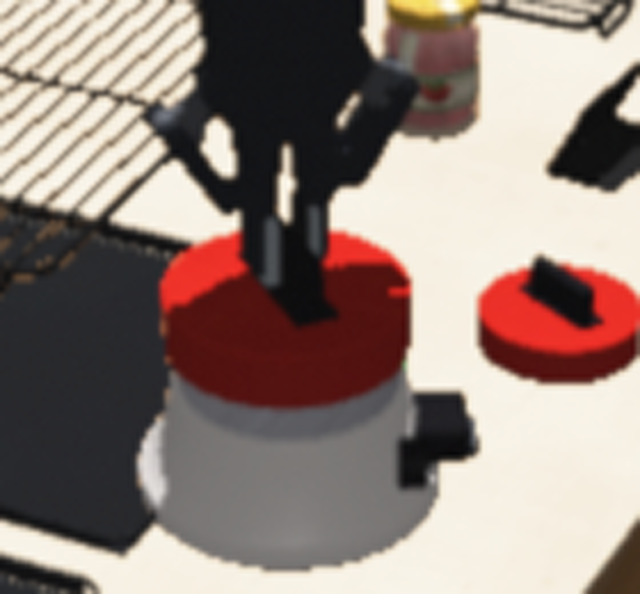

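The cover's top edge has moved from row 217 to 220, about 7 mm down, and it is level, with only spring force on the tool. So it seems to be dropping in already. I'll keep pressing.

```bash
python3 - <<'E'
from h import *
q=down(48.9)
for z in range(136,122,-2):
    r.move_straight([546,60.5,z],q,25);s=p(z)
    if s["contact_force"][2]>22:break
E
```

```text
136 7.63 [546.1  60.3 136. ] F [ 0.3 -3.5  4.7] M [-0.4  -0.09  0.17] w 12.7 j7 0.24
134 7.88 [546.1  60.3 134. ] F [ 0.7 -2.7  4.5] M [-0.38 -0.05  0.15] w 13.1 j7 0.24
132 8.13 [546.1  60.4 132. ] F [-1.  -2.1  3.3] M [-0.39 -0.15  0.05] w 13.0 j7 0.24
130 8.38 [546.1  60.4 130.2] F [ 0.1 -1.7  6.3] M [-0.45 -0.    0.02] w 12.5 j7 0.24
128 8.63 [546.2  60.5 128.3] F [-0.2 -1.9  6.4] M [-0.39  0.    0.08] w 12.9 j7 0.23
126 8.88 [546.2  60.5 126.6] F [-0.4 -1.8  8.1] M [-0.4   0.09  0.01] w 12.6 j7 0.23
124 9.13 [546.1  60.5 126.3] F [-3.7 -3.1 19. ] M [-0.51  0.76  0.01] w 12.5 j7 0.23
```

It went fully in: a hard stop at TCP 126.3, which puts the grip at about 120 mm. Now I turn it clockwise while holding it down.

```bash
python3 - <<'E'
from h import *
c=r.state()["position"][:2]
for t in range(5,56,5):
    r.move_straight([546,60.5,125],down(48.9-t),30);s=p(t)
    y=R.from_quat(s["tcp_rot"]).as_matrix()[:,1];print("   yaw",round(np.degrees(np.arctan2(y[1],y[0])),1))
    if abs(s["moment"][2])>1.5:break
E
```

```text
5 9.38 [545.7  60.9 126.4] F [-3.5 -2.9 13.9] M [-0.35  0.51 -0.13] w 12.2 j7 0.16
   yaw 43.8
10 9.63 [545.1  60.9 126.4] F [-4.3 -2.2 14.3] M [-0.34  0.76 -0.07] w 12.6 j7 0.09
   yaw 38.9
15 9.88 [545.1  60.8 126.4] F [-4.5 -2.3 14.7] M [-0.34  0.74 -0.1 ] w 12.5 j7 0.03
   yaw 33.9
20 10.13 [544.8  60.7 126.4] F [-5.6 -2.9 14.5] M [-0.41  0.82 -0.05] w 12.6 j7 -0.04
   yaw 28.9
25 10.38 [544.7  60.6 126.4] F [-5.  -4.3 15.3] M [-0.43  0.87  0.02] w 12.8 j7 -0.11
   yaw 23.9
30 10.63 [544.7  60.6 126.4] F [-7.  -2.3 14.9] M [-0.43  0.89 -0.  ] w 12.9 j7 -0.17
   yaw 18.9
35 10.88 [544.4  60.5 126.4] F [-6.5 -2.1 15.8] M [-0.52  0.99  0.06] w 12.6 j7 -0.24
   yaw 13.9
40 11.13 [544.4  59.8 126.4] F [-6.5 -4.7 16.6] M [-0.75  0.93  0.49] w 13.0 j7 -0.31
   yaw 9.0
45 11.38 [544.3  59.4 126.4] F [-6.7 -5.9 16.6] M [-1.14  1.11  1.94] w 12.4 j7 -0.37
   yaw 4.6
```

The hard stop came at about 43°. I'll test the lock by lifting gently, then let go.

```bash
python3 - <<'E'
from h import *
q=down(48.9-43)
for z in(128,130,131.5):
    r.move_straight([545,60.3,z],q,20);s=p(z)
if s["contact_force"][2]<-1 or s["position"][2]<131.2:
    r.grip(45);p("open");r.move_straight([545,60.3,200],None,80);r.move_to([480,-120,300],q);p("away")
    r.pause(.3);cv2.imwrite("pics/end.png",np.hstack([cv2.resize(r.camera("scene")[150:300,230:430],(400,300)),cv2.resize(r.camera("top")[190:310,230:390],(400,300))]))
    im=r.camera("scene");h=cv2.cvtColor(im,cv2.COLOR_BGR2HSV)
    m=((h[...,0]<8)|(h[...,0]>172))&(h[...,1]>150)&(h[...,2]>120)
    print(cv2.boundingRect(m[200:260,290:357].astype(np.uint8)))
    for n in("jam_jar","bell"):print(n,[np.round(d["position"]) for d in r.find_in(n,"scene")[:1]])
E
```

```text
128 11.69 [544.3  59.2 127. ] F [ 0.4 -5.4 -2.9] M [-0.97 -0.36  1.46] w 12.8 j7 -0.35
130 11.94 [544.3  59.2 128.5] F [ 1.6 -4.5 -8.4] M [-1.09 -0.61  1.43] w 12.7 j7 -0.34
131.5 12.19 [544.2  59.1 129.7] F [  2.2  -5.  -10.5] M [-1.01 -0.73  1.44] w 12.5 j7 -0.34
open 12.6 [545.2  61.1 132. ] F [-0.4  0.6 -0.3] M [0.03 0.01 0.05] w 45.2 j7 -0.35
away 14.47 [ 480.1 -118.4  299.4] F [-0.1  0.2  0.6] M [ 0.06  0.05 -0.03] w 45.5 j7 0.12
(5, 23, 56, 29)
jam_jar [array([ 627., -306.,   56.])]
bell [array([524., 382.,  31.])]
```

View pics/end.png

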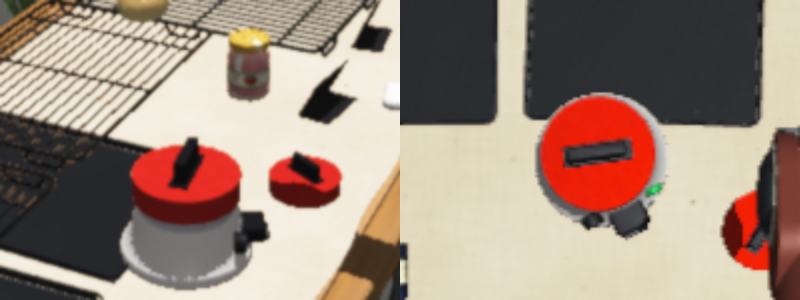

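After letting go, the cover stays level and its top edge is at row 223, against 217 at the start. That is about 15 mm lower, which matches the locked height of 124 mm. The bar has turned about 43° clockwise, and the jar and bell stand where they were.

```bash
python3 -c "
from workcell import r
print(r.hand_in())"
```

```text
the job is handed in; nothing more can be done
None
```

The cover dropped in and turned about 43° clockwise to the hard stop; it stayed down when I let go, the jar and bell were not touched, and the job is handed in (verdict not shown).

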